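Set a heat sink to the white line on its assembly jig

ROBOT

A 7-joint arm with a two-finger parallel gripper is mounted at the origin on the work surface. World frame = base frame: x ahead of the robot, y to its left, z up, the work surface at z = 0. Lengths are in m, angles in rad, forces in N, time in s.
With the tool pointing down it reaches from about 0.425 to 0.95 m from the base axis. Payload 4.7 kg.
Tool frame: the origin (TCP) lies between the finger pads; the fingertips stand 25 mm ahead of it and the grasp point (between the pads) lies 6 mm ahead of it; z points along the fingers, y is the line along which they close (so a half turn about z gives the same grasp; the last joint's range is limited). The gripper opens to 85 mm and grips with 20 to 120 N. Pads are 22 mm wide; open, the fingers measure 114 mm over their backs; the gripper's body (76 mm by 85 mm) begins 54 mm behind the grasp point. The pads swing forward as they close: fully open they stand 13 mm farther back than shut.
Start: joints at [-1.306, 0.469, -0.049, 1.532, 0.024, 1.141, -0.082], TCP at [0.195, 0.646, 0.256] pointing down, gripper open.
Joint ranges: [-2.59, 2.59], [-0.33, 1.99], [-1.39, 1.29], [0.1, 2.45], [-1.04, 4.18], [0.21, 1.99], [-2.66, 2.66]. Speed limits (rad/s): [2.57, 2.57, 3.14, 3.14, 3.14, 3.14, 3.14].

INTERFACE

Orientations are given as a 3x3 rotation matrix whose columns are the frame's x, y, z axes.
In Python, from rig import * gives the robot as it stands. Calls block until the motion is done:
- movep(position, orientation): joint-space move of the TCP to a pose.
- move_l(position, attitude=None, feed=0.15, until_force=None): straight line of the TCP; attitude=None keeps the orientation; feed is the mean speed in m/s. With until_force (N) it stops when the force on the tool has changed by that much, and returns True; else False.
- move_joints(angles): joint-space move.
- command_gripper(opening, newtons=None): finger opening in m; newtons is the grip in N (None keeps the last); returns when the fingers have stopped.
- sleep(seconds).
- inverse_kinematics(position, orientation): joint angles nearest the present ones, or None.
- sense(): the state.
- camera(name): name is "side" or "top"; returns (picture, depth): 400x640x3 uint8, red, green, blue; 400x640 float32, m along the optical axis (not along the pixel's ray), 0 where there is no reading.
- camera_params(name): a dict with "K" (3x3 intrinsics, pixels), "dist" ([k1, k2, p1, p2, k3] as OpenCV has them; the pictures are not rectified), "position" and "rotation" of the camera in the world. Camera axes: x right, y down, z forward; pixel columns grow to the right and rows downward; lengths in m; the calibration is good to about 2 mm. A picture is of the moment at which its call begins. camera_params takes no time and is no camera call.
A pose or a line that the arm cannot do raises Unreachable and nothing moves.
- finish_job(): hands the job in; it is judged then, once.
The state is a dict: "time_s": time; "joint_pos": joint angles; "qd": joint speeds; "joint_efforts": joint torques, N m; "position": TCP position; "tcp_rot": TCP orientation; "wrist_force": force on the tool from outside, world axes, zero at the start; "ft_torque": the same for the moment, N m; "finger_gap": finger opening in m; "gripper_force": force on a finger pad.
Only numpy, scipy, OpenCV 4.12 (cv2) and the standard library are available. Lean on these libraries where they do the work, as an engineer would, in place of code of your own. Each camera call takes 0.05 s, during which the arm holds its last target. There are 200 camera calls.

TASK

Push the finned aluminium heat sink along between the orange rails of the jig until its leading edge sits on the white scribed line; the red line belongs to another product and does not count. There is no stop, so halt it yourself; slide it rather than lift it, leave it lying flat between the rails, and do not disturb the other things on the bench.

Things in the scene. Friction and masses are not known exactly. Their poses are not given: they have to be found in the camera images.
- jig: jig screwed to the bench: black bed 170 x 460 x 10 mm, long axis = its y; two orange rails along y, 12 mm wide, 6 mm above the bed, 73 mm clear gap, centred; channel open at both ends. Origin: centre of the bed's underside; bed top 10 mm above. The heat sink starts near the -y end (robot's right) and is pushed towards +y
- white_line: the line that counts: white, 4 mm wide, flat, straight across the whole jig (bed and rails) along its own x. Origin: middle of the line, on the bed's top between the rails; axes parallel to the jig's, +y is the way the heat sink travels. It may be the nearer or the farther of the two lines
- red_line: red scribed line, otherwise just like the white one, at least 60 mm away from it along the jig; it does not count. The heat sink slides over it freely. Origin: middle of the line, on the bed's top
- heat_sink: loose aluminium heat sink, 70 mm wide (x), 100 long (y), 36 high: solid base 16 mm thick, seven 4 mm fins along y, ends flush with the base. 0.3 to 0.55 kg, dry friction, stops when not pushed; lies between the rails, 1.5 mm play each side. Origin: centre of underside; leading edge at y = +50 mm, flat end to push at y = -50 mm; +y as the jig's +y
- heat_sink_edge (a point): middle of the heat sink's lower leading edge (its +y end), the edge to be set on the white line
- tip_cleaner: bystander: loose brass ball-shaped soldering-tip cleaner, 96 mm across, 74 mm high; origin at the centre of its underside
- green_box: bystander: loose green component box 70 x 100 x 85 mm high; origin at the centre of its underside
- solder_spool: bystander: loose green solder spool lying flat, 68 mm across, 38 mm high; origin at the centre of its underside
- flux_tin: bystander: loose white round flux tin, 72 mm across, 30 mm high; origin at the centre of its underside
Things that resemble listed ones, but are neither listed nor needed, are in the scene too. Of the things like the heat_sink, leave any that is blue, purple or yellow; of the rest the larger one is meant.

How it is judged:
By the outcome, as a careful person would: the job done as asked, in the order asked, and still so for the second after the job is handed in, with the robot touching nothing.
It also fails if it takes over 43 s, if anything falls off the work surface, if the arm or the gripper's body presses on something with over 40 N, if the wrist force passes 120 N, or if a joint passes its speed limit or range.

## Working session

There is one attempt and no reset: what is moved stays moved. The work goes in short steps, each a Python script; the robot and the scene stay as the last script left them, time stands still between calls to the robot, and variables do not carry over. Pictures are saved under pics/ and viewed, at most 10 in all, crops included, and the job is handed in when it is done.

```bash
mkdir -p pics; ls
python3 - <<'E'
from rig import *
import cv2,numpy as np
for n in("top","side"):
    p,d=camera(n); np.save(n+"_d.npy",d); cv2.imwrite(f"pics/{n}0.png",p[...,::-1]); c=camera_params(n); print(n,c)
print(sense()["time_s"])
E
```

```text
pics
top {'K': array([[368.44885887,   0.        , 326.5249435 ],
       [  0.        , 368.44885887, 193.25578556],
       [  0.        ,   0.        ,   1.        ]]), 'dist': array([-0.02439481,  0.        ,  0.        ,  0.        ,  0.        ]), 'position': array([0.4281332 , 0.06742709, 1.019597  ]), 'rotation': array([[ 0.0082009 , -0.9913038 ,  0.13133747],
       [-0.99985653, -0.01007569, -0.01361645],
       [ 0.01482136, -0.13120696, -0.9912442 ]])}
side {'K': array([[448.90635375,   0.        , 318.75688956],
       [  0.        , 448.90635375, 201.64449355],
       [  0.        ,   0.        ,   1.        ]]), 'dist': array([-0.06976822,  0.        ,  0.        ,  0.        ,  0.        ]), 'position': array([-0.12264031, -0.63201498,  0.63975619]), 'rotation': array([[ 0.69967527, -0.37175112,  0.61012754],
       [-0.71426503, -0.34395811,  0.609523  ],
       [-0.01673254, -0.86226094, -0.50618781]])}
0.1
```

View pics/top0.png

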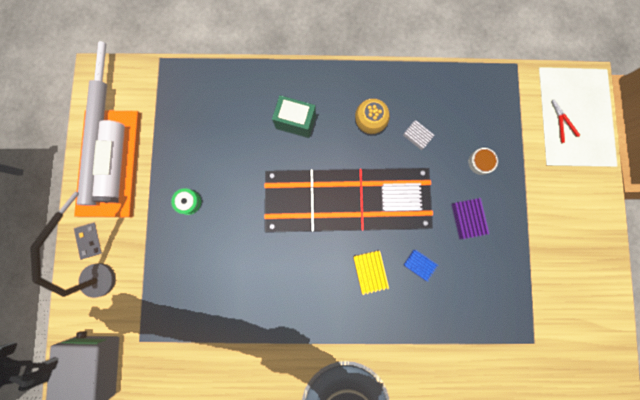

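View pics/side0.png

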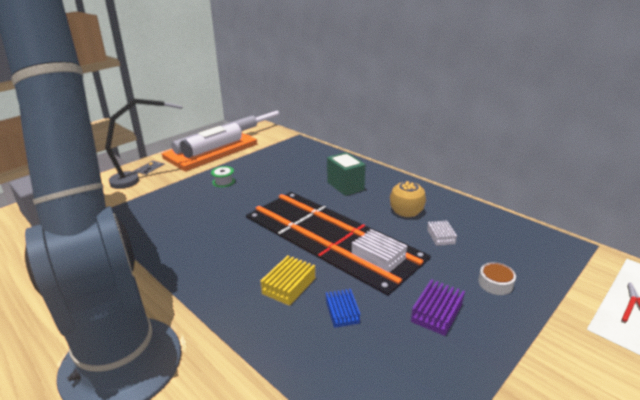

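Top view: the jig runs from cols 265 to 432, with the white line at col 312, the red at col 362, and a grey heat sink between the rails at (402,197). Candidates for the heat sink are:
- large grey (402,197)
- small grey (419,134)
- purple (470,218)
- yellow (371,272)
- blue (421,265)

By the description it is the large grey one in the channel. Next I measure it and check a close crop.

```bash
cat > h.py <<'E'
from rig import *
import cv2,numpy as np
P=camera_params("top")
def w(px,z):
    px=np.asarray(px,float).reshape(-1,1,2)
    u=cv2.undistortPoints(px,P["K"],P["dist"]).reshape(-1,2)
    r=np.c_[u,np.ones(len(u))]@P["rotation"].T
    return P["position"]+r*((z-P["position"][2])/r[:,2])[:,None]
def big(m):
    n,l,s,c=cv2.connectedComponentsWithStats(m.astype(np.uint8)); i=1+np.argmax(s[1:,4]); return l==i
def pts(m): y,x=np.nonzero(m); return np.c_[x,y]
def masks(p):
    H=cv2.cvtColor(p,cv2.COLOR_RGB2HSV).astype(int); h,s,v=H[...,0],H[...,1],H[...,2]
    roi=np.zeros(h.shape,bool); roi[160:240,255:445]=1
    return roi&(h>5)&(h<20)&(s>150)&(v>120), roi&(s<60)&(v>110), roi&((h<5)|(h>174))&(s>140)&(v>90)
E
python3 - <<'E'
from h import *
p,d=camera("top")
o,wh,r=masks(p)
print("time",sense()["time_s"])
for k in (0,1):
    m=o.copy()
    if k: m[:199]=0
    else: m[199:]=0
    q=w(pts(m),.016); f=np.polyfit(q[:,1],q[:,0],1); print("rail x=a*y+b",f,q[:,1].min(),q[:,1].max())
L=wh.copy(); L[:,330:]=0; L[:190]=0; L[210:]=0; q=pts(L); print("white y",w([q.mean(0)],.010), len(q))
S=wh.copy(); S[:,:370]=0; S[:184]=0;S[213:]=0; S=big(S); q=pts(S); print(q.min(0),q.max(0),w([q.min(0),q.max(0)],.046))
dd=d[190:210:4,370:440:3]; print(np.round(dd[2],3))
print(np.round(p[198,300:325].mean(-1)),np.round(p[198,375:435].mean(-1)))
cv2.imwrite("pics/crop.png",cv2.resize(p[160:240,255:495],None,fx=3.3,fy=3.3,interpolation=cv2.INTER_CUBIC)[...,::-1])
E
```

```text
time 0.15
rail x=a*y+b [-0.03529532  0.58937782] -0.23355174665947356 0.22326908746915666
rail x=a*y+b [-0.02898904  0.50347839] -0.23660643762370778 0.2207086784473908
white y [[0.54372538 0.19876635 0.01      ]] 284
[381 184] [422 210] [[ 0.58365806 -0.09185696  0.046     ]
 [ 0.51471456 -0.2007315   0.046     ]]
[1.016 1.017 1.019 1.017 1.009 0.987 0.989 0.99  0.993 0.994 0.993 0.995
 0.999 0.996 1.001 1.005 1.006 1.019 1.021 1.016 1.019 1.031 1.029 1.032]
[ 89.  90.  91.  91.  93.  90.  92.  88.  89.  82. 114. 239. 255. 207.
  86.  81.  88.  88.  89.  89.  91.  87.  90.  90.  84.] [ 84.  83.  84.  83.  81.  77.  91. 152. 221. 239. 241. 241. 240. 241.
 241. 240. 235. 235. 233. 233. 234. 235. 238. 240. 239. 240. 239. 239.
 237. 234. 232. 234. 234. 235. 240. 241. 240. 239. 239. 239. 239. 238.
 237. 228. 182. 119.  83.  69.  71.  73.  71.  73.  71.  68.  71.  79.
 101. 116. 123. 115.]
```

View pics/crop.png

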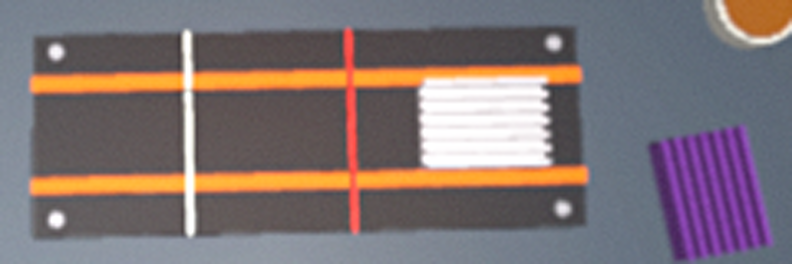

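The crop confirms the large grey sink in the channel. It's at crop (485,122), with the white line at crop col 188 and the red at col 352. Next I'll approach behind it, make contact, and push to about 15 mm short.

```bash
cat >> h.py <<'E'
U=np.array([-.032,1,0])/np.hypot(.032,1); C0=np.array([.5464,0,0])   # channel axis, x at y=0
def on(y,z): return np.array([C0[0]-.032*y,y,z])
def cross(g,c,lev):   # subpixel crossing column
    return c+(lev-g[c])/(g[c+1]-g[c])
def edges(p):
    g=p.astype(float).mean(-1); W=[];S=[]
    for r in range(189,209):
        a=g[r,300:325]-95; a[a<15]=0
        if a.sum()>100: W.append([300+(a*np.arange(25)).sum()/a.sum(),r])
    W=np.array(W); yw=w(W,.010)[:,1]+.032*(w(W,.010)[:,0]-.545)*-1
    return np.median(yw), g
def lead(g,lo,hi):
    E=[]
    for r in range(189,209):
        k=[c for c in range(lo,hi) if g[r,c]<160<=g[r,c+1] and g[r,c+4]>190 and g[r,c+8]>190]
        if k: E.append([cross(g[r],k[0],160),r])
    E=np.array(E); q=w(E,.046); return np.median(q[:,1]-.032*(q[:,0]-.545)),len(E)
E
python3 - <<'E'
from h import *
p,_=camera("top"); yw,g=edges(p); yl,n=lead(g,370,400); print("white",yw,"lead",yl,n)
z=np.array([0,0,-1.]); y=np.array([U[1],-U[0],0])
R=[np.c_[np.cross(s*y,z),s*y,z] for s in(1,-1)]
q0=sense()["joint_pos"]; T=on(-.224,.16)
c=[(inverse_kinematics(T,r),r) for r in R]; c=[(np.abs(np.array(q)-q0).max(),r) for q,r in c if q is not None]
r=min(c,key=lambda t:t[0])[1]
command_gripper(0,40)
movep(T,r); print(sense()["position"],sense()["time_s"])
print("hit",move_l(on(-.224,.045),feed=.08,until_force=5))
s=sense(); print(s["position"],s["wrist_force"],s["time_s"],s["finger_gap"])
p,_=camera("side"); cv2.imwrite("pics/s1.png",p[...,::-1])
E
```

```text
white 0.09403031732668982 lead -0.09370625255535509 20
[ 0.55408389 -0.22309157  0.15989731] 4.2667
hit False
[ 0.55386346 -0.22416653  0.04547553] [ 0.70817475 -0.16040285 -0.08858796] 5.85 0.00032649819233858564
```

View pics/s1.png

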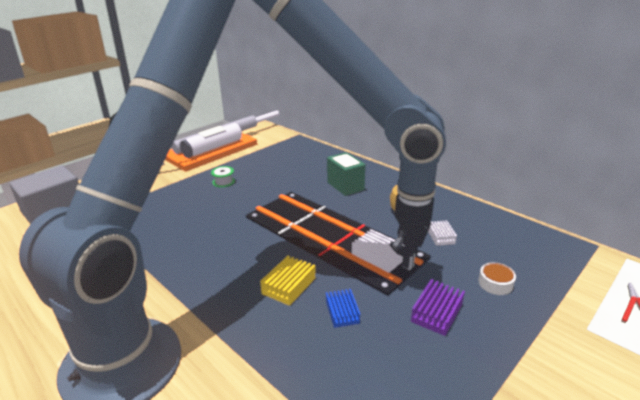

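The side view shows the closed fingers inside the channel, just behind the sink's flat end at (405,250), and nothing else is touched. I'll push now.

Run:
```python
from h import *
move_l(on(-.037,.045),feed=.04)
s=sense(); print(s["position"],s["wrist_force"],s["time_s"])
p,_=camera("top"); yw,g=edges(p); print(yw, lead(g,314,345))
cv2.imwrite("pics/t2.png",cv2.resize(p[160:240,255:495],None,fx=3.3,fy=3.3,interpolation=cv2.INTER_CUBIC)[...,::-1])
```

```text
[ 0.54759397 -0.03704263  0.04501556] [ 0.16648975 -2.99491284  0.8930672 ] 10.725
0.07587981176227143 (np.float64(0.07469930263086284), 10)
```

View pics/t2.png

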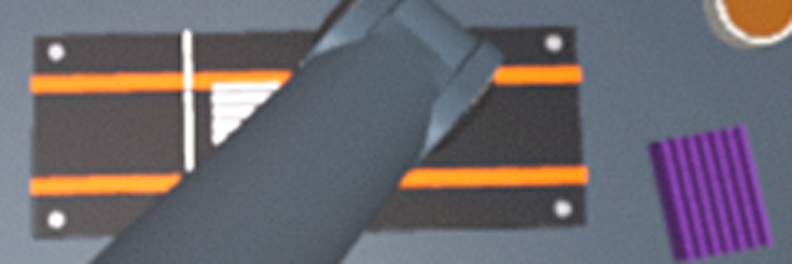

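The crop shows the sink's leading edge at crop col 212 and the white line at col 188, with about 19 mm to go. The line estimate in this frame is polluted by the sink, so I keep 0.0940 from the clean view. I'll push to about 1.5 mm short, back off and look.

Run:
```python
from h import *
move_l(on(-.0192,.045),feed=.02); print(sense()["position"])
move_l(on(-.05,.045),feed=.1); move_l(on(-.05,.20),feed=.2); movep(on(-.33,.25),sense()["tcp_rot"])
print(sense()["time_s"])
p,d=camera("top"); g=p.astype(float).mean(-1)
for r in (190,195,198,202,206): print(np.round(g[r,306:320]), np.round(g[r,344:362]))
cv2.imwrite("pics/t3.png",cv2.resize(p[160:240,270:390],None,fx=6,fy=6,interpolation=cv2.INTER_CUBIC)[...,::-1])
```

```text
[ 0.54703123 -0.01883841  0.04495578]
14.3
[ 92.  92.  88.  85. 154. 255. 255. 255. 255. 255. 255. 255. 255. 254.] [251. 250. 251. 252. 254. 242. 157.  90.  85.  85.  82.  86.  85.  85.
  83.  92. 133. 142.]
[ 94.  95.  93.  88. 121. 245. 255. 253. 249. 249. 249. 251. 251. 250.] [238. 239. 237. 239. 239. 225. 139.  83.  83.  89.  90.  91.  88.  84.
  85.  83. 122. 144.]
[ 95.  97.  94.  87. 120. 244. 255. 255. 255. 255. 255. 255. 255. 255.] [252. 252. 251. 252. 254. 255. 191. 102.  84.  89.  90.  87.  88.  89.
  84.  88. 134. 144.]
[ 99.  99.  94.  87. 123. 242. 255. 255. 255. 255. 255. 255. 255. 255.] [252. 252. 252. 252. 255. 255. 202. 107.  84.  87.  90.  88.  86.  88.
  89.  85. 129. 146.]
[ 98.  98.  95.  90. 118. 239. 255. 255. 255. 255. 254. 253. 253. 253.] [253. 253. 253. 253. 254. 255. 235. 131.  86.  88.  89.  89.  89.  87.
  85.  85. 123. 144.]
```

View pics/t3.png

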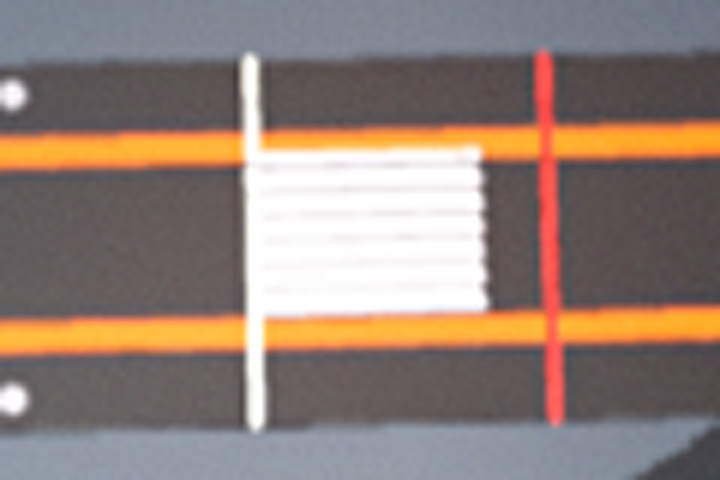

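The sink's leading edge now merges with the white line at crop col 250, so I'll use the trailing edge at crop col 484. I'll calibrate it against the first picture, where both ends were clear.

```bash
cat >> h.py <<'E'
def trail(g,lo,hi):
    E=[]
    for r in range(189,209):
        k=[c for c in range(lo,hi) if g[r,c]>=165>g[r,c+1] and g[r,c-4]>190]
        if k: E.append([cross(g[r],k[-1],165),r])
    q=w(np.array(E),.046); v=q[:,1]-.032*(q[:,0]-.545); return np.median(v),np.polyfit(q[:,0],q[:,1],1)[0]
E
python3 - <<'E'
from h import *
a=cv2.imread("pics/top0.png").astype(float).mean(-1)
yw,_=edges(cv2.imread("pics/top0.png"))
print("0: white",yw,"lead",lead(a,370,400),"trail",trail(a,410,425))
T=[]
for i in range(4):
    g=camera("top")[0].astype(float).mean(-1); T.append(trail(g,340,356))
print(np.array(T))
# rows outside the rails: white line on the bed, clean
W=[]
for r in list(range(172,180))+list(range(219,228)):
    x=g[r,303:323]-95; x[x<15]=0; W.append([303+(x*np.arange(20)).sum()/x.sum(),r])
q=w(W,.010); print("white clean",np.median(q[:,1]-.032*(q[:,0]-.545)),np.polyfit(q[:,0],q[:,1],1))
E
```

```text
0: white 0.09402040993939868 lead (np.float64(-0.09372617996848662), 20) trail (np.float64(-0.19771935205913305), np.float64(0.0291624639866794))
[[-0.00904586  0.03274133]
 [-0.00906372  0.03300066]
 [-0.00905359  0.03296039]
 [-0.00903795  0.03273536]]
white clean 0.09418110407083753 [0.03154248 0.07694164]
```

The blooming-free estimate puts the leading edge at about 0.092 and the line at 0.0941. That estimate combines the lead view from directly under the camera, the trailing edge and the pad contact. I need about 2 mm more.

Run:
```python
from h import *
R=sense()["tcp_rot"]
movep(on(-.05,.15),R); move_l(on(-.05,.045),feed=.08,until_force=5)
move_l(on(-.030,.045),feed=.04); move_l(on(-.0170,.045),feed=.015); sleep(.2); print(sense()["position"])
move_l(on(-.05,.045),feed=.08); move_l(on(-.05,.20),feed=.2); movep(on(-.33,.25),R)
p,_=camera("top"); print(sense()["time_s"], trail(p.astype(float).mean(-1),340,356))
cv2.imwrite("pics/t4.png",cv2.resize(p[160:240,270:390],None,fx=6,fy=6,interpolation=cv2.INTER_CUBIC)[...,::-1])
```

```text
[ 0.5468837  -0.0171465   0.04496663]
21.6583 (np.float64(-0.007312572791027622), np.float64(0.025866835690093133))
```

View pics/t4.png

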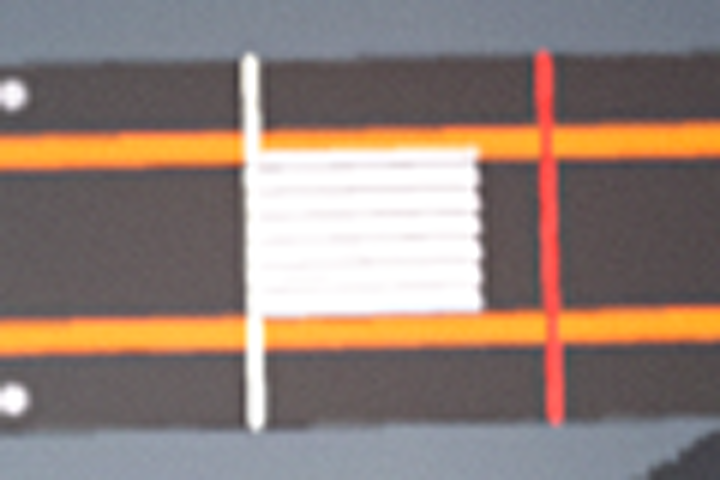

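The leading edge lies on the white line (crop col 250), about 0.0937 against 0.0941. The sink is flat between the rails and the arm is clear, so I'm handing in.

```bash
python3 -c "
from rig import *
print(finish_job())"
```

```text
the job is handed in; nothing more can be done
None
```

The heat sink's leading edge sits on the white line (about 0.4 mm short of its centre by my estimate), flat between the rails; the arm is clear, the other things were not touched, and the job was handed in at about 22 s.

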